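# Shut the generator down and lift the hot crucible with the tongs

### The job

Shut the plasma generator down by pressing the three keys on its key box one at a time, each fully down and then let go: first the square key, then the round key, then the long bar key. Then pick the steel tongs up off their rest, close their jaws on the hot lidded crucible standing on the round sample stage, lift it upright about 10 cm clear of the stage and finish while still holding it there in the tongs. Never touch the crucible with the gripper itself, and do not disturb the flask, the meter and the jar.

Things in the scene. Friction and masses are not known exactly. Their poses are not given: they have to be found in the camera images.
- keybox: fixed white box of the generator's keys, 130 x 190 x 30 mm high; origin at the centre of its underside, z up. The three keys stand in a row on its top along its y axis, 58 mm apart, 15 mm to its -x side of the middle; which key is in which place varies
- key_square_top (a point): centre of the top face of the grey square key (24 x 24 mm, its top 45 mm above the table); x, y axes as those of keybox
- key_round_top (a point): centre of the top face of the grey round key (26 mm diameter, top 45 mm above the table)
- key_bar_top (a point): centre of the top face of the grey long bar key (44 mm along the key box's x, 14 mm along its y, top 45 mm above the table)
- key_square (a joint): travel of the square key in m: 0 up, 0.006 fully down; a spring key, 1.5 N to start it moving, 4.5 N fully down, comes back up by itself
- key_round (a joint): travel of the round key, same values and spring
- key_bar (a joint): travel of the bar key, same values and spring
- rest: fixed aluminium tong rest: a 4 mm base plate 150 x 40 mm with two cross-bars 10 mm thick, 90 mm wide and 30 mm high at x = -65 and +65 mm; origin under its centre; the tongs start lying on the bars along its x axis
- tongs: loose steel spring tongs, 0.11 kg, lying flat, 228 mm long: rear hinge block 38 mm wide, two straight flat strips 22 mm tall and 3 mm thick standing on edge. Origin midway between the strips below the grip place, at their lower edges; +x points to the jaws, z up. Hinges at x = -100 mm, rear end -118 mm, jaw tips +112 mm, balance point about -28 mm
- tongs_grip (a point): grip place (dark patches on the strips' outer faces), midway between the strips, 11 mm above the tongs' origin. Here the tongs are 53 mm wide over the strips when open, 38 mm when closed on the crucible. Squeezing here along the tongs' y closes the jaws; each strip pushes back with 6 N when open, 9 N when squeezed by 6 mm in all, 13.5 N when closed on the crucible
- tongs_jaws (a point): point midway between the two jaws, at mid-height (100 mm ahead of the tongs' origin, 11 mm above it). Each jaw is a flat plate 26 mm long and 22 mm tall; 58 mm clear between them when open, narrowing by 4 mm for each 2 mm squeezed off at the grip place
- tong_left (a joint): closing angle of the left (+y) tong arm in rad: 0 open, about 0.075 when closed on the crucible's body (arms parallel), 0.15 shut; 10 Nm/rad spring that opens it. The two arms are coupled and always close equally
- stage: fixed round sample stage: foot of 90 mm diameter, thin post, top plate of 64 mm diameter whose top is 80 mm above the table; origin under its centre
- crucible: loose white ceramic crucible with fixed lid, about 50 g, standing upright on the stage; origin at the centre of its underside, z up. Body 28 mm diameter and 32 mm high, lid 35 mm diameter from 32 to 36 mm, knob to 43 mm height. Near the middle of the stage's top, not always at the middle
- crucible_mid (a point): point on the crucible's axis 17 mm above its underside, the height at which to take it with the jaws
- flask: loose closed glass bottle, 72 mm diameter, 130 mm high, upright; origin at the centre of its underside; leave alone
- meter: loose black hand meter, 130 x 70 x 30 mm, lying flat; origin at the centre of its underside; leave alone
- jar: loose small amber jar with white lid, 56 mm diameter, 55 mm high; origin at the centre of its underside; leave alone
Things that resemble listed ones, but are neither listed nor needed, are in the scene too. Several things have the shape of the crucible; the one meant has the colours described above.

How it is judged:
On the way, in this order (a step that is already met when the one before it is completed fails the run):
1. the square key is pressed fully down, the other two are up (value of joint key_square above 0.0045 m and value of joint each of key_round, key_bar below 0.002 m), for 0.05 s.
2. then the round key is pressed fully down, the other two are up (value of joint key_round above 0.0045 m and value of joint each of key_square, key_bar below 0.002 m), for 0.05 s.
3. then the bar key is pressed fully down, the other two are up (value of joint key_bar above 0.0045 m and value of joint each of key_square, key_round below 0.002 m), for 0.05 s.
4. then the tongs are lifted off their rest in the gripper while the crucible still stands on the stage (height (world z) of tongs above 0.045 m and contact force between the fingers and tongs above 2 N and contact force between tongs and rest below 0.1 N and distance of crucible from where it was at the start of the episode below 0.02 m and contact force between crucible and stage above 0.1 N), for 0.2 s.
At the end, for the whole second after the job is handed in: Crucible still in the closed jaws (0.05-0.1 rad, mid points within 22 mm, over 1 N), over 60 mm above the stage top, tilt under 0.35 rad, not touched by stage or gripper; gripper squeezing the tongs (over 2 N); keys up; flask, meter, jar moved under 30 mm (height (world z) of crucible above 0.14 m and angle between crucible's own z axis and vertical below 0.35 rad and distance between tongs_jaws and crucible_mid below 0.022 m and value of joint tong_left between 0.05 and 0.1 rad and contact force between tongs and crucible above 1 N and contact force between the fingers and tongs above 2 N and contact force between crucible and stage below 0.05 N and contact force between each of the arm, the fingers and crucible below 0.05 N and linear speed of crucible below 0.03 m/s and value of joint each of key_square, key_round, key_bar below 0.002 m and distance of each of flask, meter, jar from where it was at the start of the episode below 0.03 m); the arm keeps its last pose, push and grip.
It fails at once if two keys are pressed at once (value of joint each of key_square, key_round above 0.004 m or value of joint each of key_square, key_bar above 0.004 m or value of joint each of key_round, key_bar above 0.004 m).
It fails at once if the gripper or arm touches the crucible (contact force between any of the fingers, the arm and crucible above 0.5 N).
It fails at once if the crucible is knocked over or dropped off the stage (angle between crucible's own z axis and vertical above 0.7 rad or height (world z) of crucible below 0.06 m).
It fails at once if the flask, meter or jar is pushed away or knocked over (distance of any of flask, meter, jar from where it was at the start of the episode above 0.04 m or angle between any of flask, jar's own z axis and vertical above 0.4 rad).
It also fails if it takes over 61 s, if anything falls off the work surface, if the arm or the gripper's body presses on something with over 40 N, if the wrist force passes 120 N, or if a joint passes its speed limit or range.

### The arm

A 6-joint arm with a two-finger parallel gripper is mounted at the origin on the work surface. World frame = base frame: x ahead of the robot, y to its left, z up, the work surface at z = 0. Lengths are in m, angles in rad, forces in N, time in s.
With the tool pointing down it reaches from about 0.325 to 0.9 m from the base axis. Payload 3.5 kg.
Tool frame: the origin (TCP) lies on the mounting face of the last link; the fingertips stand 173 mm ahead of it and the grasp point (between the pads) lies 155 mm ahead of it (env.finger_overhang is the distance from the TCP to the fingertips, in m); z points along the fingers, y is the direction in which the jaws open and shut (so a half turn about z gives the same grasp; the last joint's range is limited). The gripper opens to 85 mm and grips with 20 to 120 N. Pads are 22 mm wide; open, the fingers measure 114 mm over their backs; the gripper's body (76 mm by 85 mm) begins 54 mm behind the grasp point. The pads swing forward as they close: fully open they stand 13 mm farther back than shut.
Start: joints at [-1.28, 0.276, -0.026, 1.268, 0, 1.467], TCP at [0.24, -0.577, 0.405] pointing down, gripper open.
Joint ranges: [-3.12, 3.12], [-0.85, 1.88], [-1.08, 1.24], [-1.95, 2.15], [-1.57, 1.53], [-3.14, 3.14]. Speed limits (rad/s): [2.57, 2.57, 3.14, 3.14, 3.14, 3.14].

### API

Orientations are given as a unit quaternion [w, x, y, z].
In Python, from station import get_state, optics, env gives the robot as it stands.
- The arm moves only by the tool arm_command, never from a script. Its argument "deltas" is a list of rows, each a list of 7 numbers: the finger opening in m, from 0 to 0.0854, then the shift along the tool's x, y, z in m, then the turn, a rotation vector about the tool's x, y, z in rad. A call has 1 to 5 rows; each row shifts and turns the commanded pose from where the row before left it, along the tool's axes as they then stand; what a row does not reach is not made up. A row lasts 1/10 s, in which the tool goes at most 50 mm and 8.59 degrees, less where a joint would pass 70% of its speed; a pose out of reach is approached as far as the arm can. A call with a gripper value outside its range is refused whole. The fingers move at their own pace and stop on an object; "grip_force" is the grip in N (left out, the last holds). Time passes only in rows, so rows that do not move let the fingers close. It gives the time, the measured TCP pose, the force and the opening at its end, in the units of the state.
- get_state(): the state, without advancing time (a new reading comes with each control period).
- optics.read_camera(name): name is "side" or "top" or "wrist"; returns a dict with "frame" (420x560x3 uint8, red, green, blue), "camera_matrix" (3x3 intrinsics, pixels), "world_from_camera" (4x4, takes a point from camera to world coordinates). Camera axes: x right, y down, z forward; pixel columns grow to the right and rows downward; lengths in m; the calibration is good to about 2 mm. A picture is of the moment at which its call begins. There is no depth.
- env.job_done(): hands the job in, once; it reports no verdict.
The state is a dict: "t": time; "joint_pos": joint angles; "joint_vel": joint speeds; "effort": joint torques, N m; "tcp_pos": TCP position; "eef_rot": TCP orientation; "wrist_force": force on the tool from outside, world axes, zero at the start; "ft_torque": the same for the moment, N m; "width": finger opening in m.
Only numpy, scipy, OpenCV 4.12 (cv2) and the standard library are available. Lean on these libraries where they do the work, as an engineer would, in place of code of your own. Each camera call takes 0.05 s, during which the arm holds its last target.

## Working session

There is one attempt and no reset: what is moved stays moved. The work goes in short steps, Python scripts to look and compute and a tool call to move; the robot and the scene stay as the last step left them, time stands still between calls to the robot, and variables do not carry over. Pictures are saved under pics/ and viewed, and the job is handed in when it is done.

Besides the shell and the picture viewer there is one more tool, called as name(argument=value, ...) on one line, values as JSON. arm_command: Moves the arm, as the interface text tells. Its arguments: {"type":"object","properties":{"deltas":{"type":"array"},"grip_force":{"type":"number"}},"required":["deltas"]}

```bash
ls; mkdir -p pics; python3 - <<'E'
from station import get_state, optics, env
import cv2,numpy as np
print(get_state())
for n in ["side","top","wrist"]:
    r=optics.read_camera(n); cv2.imwrite(f"pics/{n}0.png",r["frame"][:,:,::-1]); print(n,r["camera_matrix"].tolist(),np.round(r["world_from_camera"],4).tolist())
E
```

```text
pics
{'t': 0.0, 'joint_pos': array([-1.28038935e+00,  2.77119691e-01, -2.79243983e-02,  1.26802066e+00,
        1.78329691e-05,  1.46739156e+00]), 'joint_vel': array([ 0.00024356,  0.00054887,  0.00146848, -0.00126885, -0.00179383,
        0.00120556]), 'effort': array([-8.08442255e-04, -4.45508444e+01,  2.95205373e+01,  1.65779219e-02,
        5.30428326e-05, -4.84670863e-06]), 'tcp_pos': array([ 0.23968971, -0.57676163,  0.40354704]), 'eef_rot': array([-1.13008705e-03,  9.80675965e-01,  1.95635795e-01, -9.70177935e-05]), 'wrist_force': array([-0.09301687, -0.61035423,  0.37252723]), 'ft_torque': array([ 0.02866652,  0.01815379, -0.01221954]), 'width': 0.08540511193604773}
side [[400.2523399422218, 0.0, 270.7649708852924], [0.0, 400.2523399422218, 208.48156165486603], [0.0, 0.0, 1.0]] [[-0.9938, -0.0546, 0.0971, 0.5074], [-0.1114, 0.5048, -0.856, 0.7437], [-0.0023, -0.8615, -0.5078, 0.5419], [0.0, 0.0, 0.0, 1.0]]
top [[387.5913323821549, 0.0, 279.46488575405294], [0.0, 387.5913323821549, 210.878407222695], [0.0, 0.0, 1.0]] [[0.0057, -0.9995, 0.0309, 0.5321], [-0.9993, -0.0045, 0.0374, -0.0024], [-0.0372, -0.0311, -0.9988, 1.0246], [0.0, 0.0, 0.0, 1.0]]
wrist [[304.06223632920535, 0.0, 278.46615742564234], [0.0, 304.06223632920535, 202.54890991872134], [0.0, 0.0, 1.0]] [[0.383, -0.872, -0.3049, 0.3171], [-0.9237, -0.3627, -0.1231, -0.5446], [-0.0033, 0.3287, -0.9444, 0.3718], [0.0, 0.0, 0.0, 1.0]]
```

View pics/top0.png

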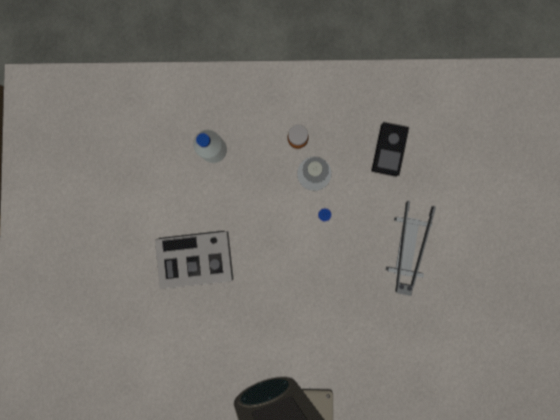

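View pics/side0.png

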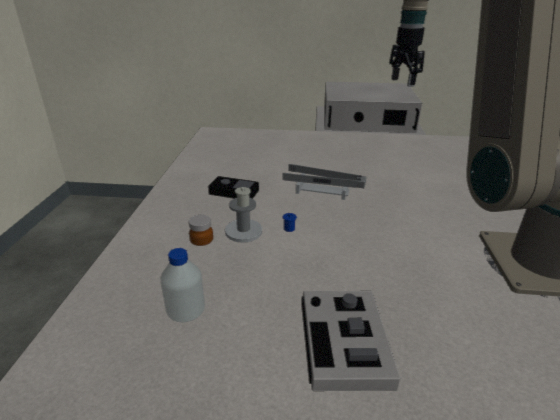

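View pics/wrist0.png

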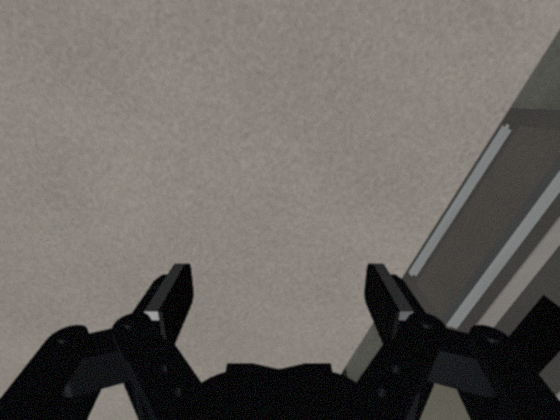

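The top view shows the key box at about (193,260), the stage and crucible at (315,170), the tongs at (405,250) with the jaws pointing to image top, and a blue decoy at (324,214). In the side view the keys from far to near are round, square, bar.

```bash
cat > h.py <<'E'
from station import get_state, optics, env
import cv2,numpy as np
from scipy.spatial.transform import Rotation as R
def cam(n):
    r=optics.read_camera(n); return r["frame"][:,:,::-1].copy(),r["camera_matrix"],r["world_from_camera"]
def ray(K,T,u,v):
    return T[:3,3],T[:3,:3]@np.linalg.solve(K,[u,v,1])
def onz(K,T,u,v,z):
    o,d=ray(K,T,u,v); return o+d*(z-o[2])/d[2]
def proj(K,T,p):
    q=T[:3,:3].T@(np.asarray(p)-T[:3,3]); q=K@q; return q[:2]/q[2]
def tri(a,b):
    A=[];B=[]
    M=np.zeros((3,3));y=np.zeros(3)
    for (K,T,u,v) in (a,b):
        o,d=ray(K,T,u,v);d=d/np.linalg.norm(d);P=np.eye(3)-np.outer(d,d);M+=P;y+=P@o
    return np.linalg.solve(M,y)
def crop(img,x0,y0,x1,y1,s,name):
    cv2.imwrite("pics/"+name,cv2.resize(img[y0:y1,x0:x1],None,fx=s,fy=s,interpolation=cv2.INTER_CUBIC))
E
python3 - <<'E'
import cv2
from h import crop
t=cv2.imread("pics/top0.png");s=cv2.imread("pics/side0.png")
crop(t,145,220,245,295,8,"t_key.png");crop(t,290,115,450,305,3.1,"t_tong.png")
crop(s,180,150,380,250,4,"s_mid.png");crop(s,290,280,410,395,5,"s_key.png")
E
```

```text
(no output)
```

View pics/t_key.png

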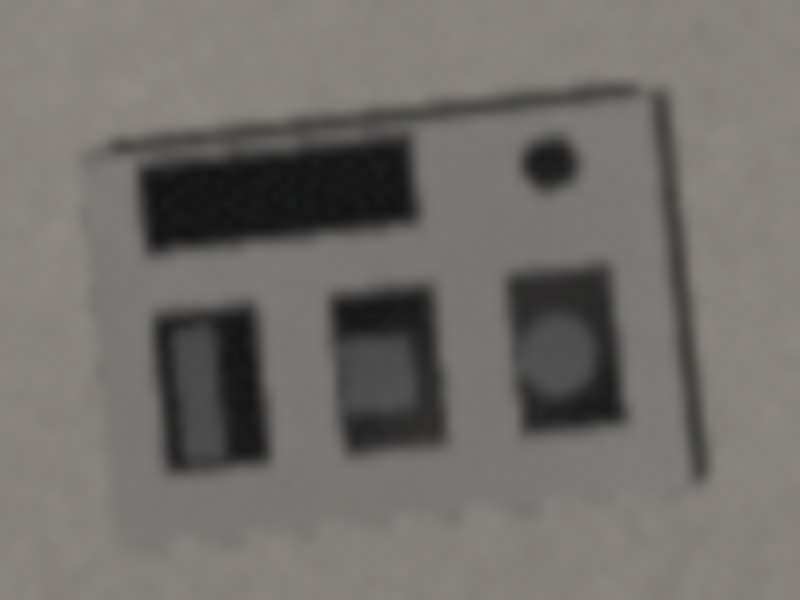

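View pics/t_tong.png

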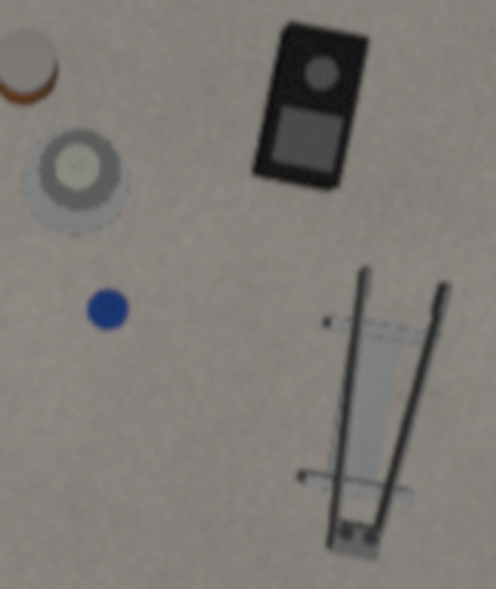

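View pics/s_mid.png

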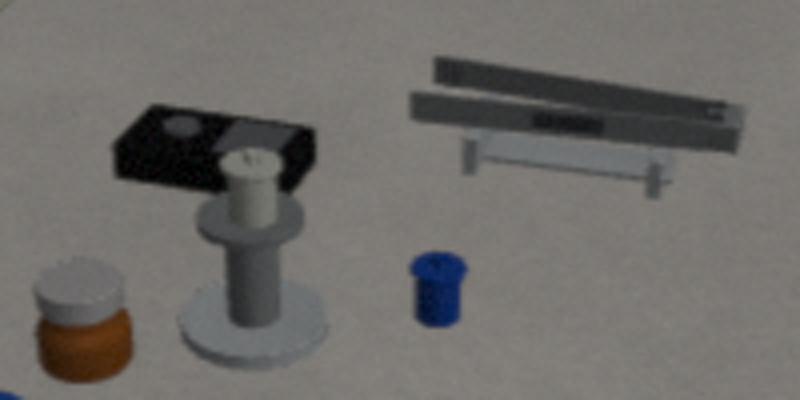

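View pics/s_key.png

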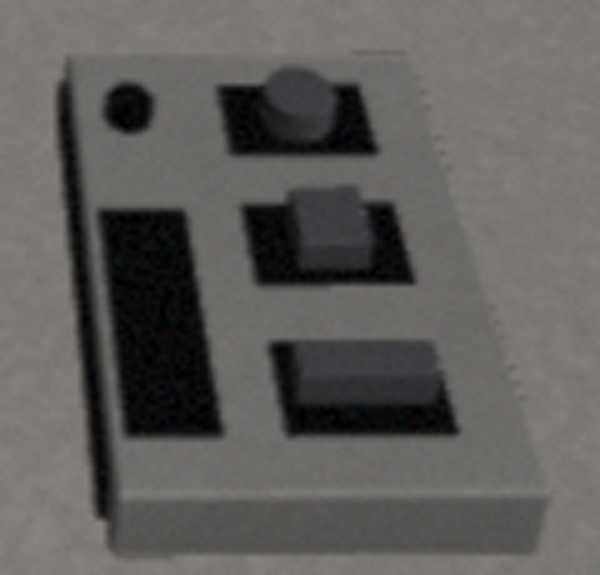

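```bash
python3 - <<'E'
from h import *
_,Kt,Tt=cam("top");_,Ks,Ts=cam("side")
np.set_printoptions(precision=4,suppress=True)
def c(x0,y0,s): return lambda u,v:(u/s+x0-.5*(1-1/s)*0-0.45,v/s+y0-0.45)
tk=c(145,220,8);sk=c(290,280,5);tt=c(290,115,3.1);sm=c(180,150,4)
def both(n,a,b,z):
    print(n,"top",onz(Kt,Tt,*a,z)[:2],"side",onz(Ks,Ts,*b,z)[:2],"tri",tri((Kt,Tt,*a),(Ks,Ts,*b)))
both("bar",tk(198,393),sk(365,358),.045)
both("sq",tk(380,372),sk(328,216),.045)
both("rd",tk(560,354),sk(302,92),.045)
both("crucknob",tt(77,166),sm(248,163),.116)
both("tipL",tt(365,268),sm(411,93),.052)
both("tipR",tt(444,284),sm(434,57),.052)
print("rear L/R/c",[onz(Kt,Tt,*tt(*p),.052)[:2] for p in((332,520),(378,528),(355,555))])
both("stage",tt(80,170),sm(250,218),.08)
print("blue",onz(Kt,Tt,*tt(108,309),.04)[:2],"box corners",[onz(Kt,Tt,*tk(*p),.03)[:2] for p in((90,152),(655,92),(700,482))])
print("flask",onz(Kt,Tt,203,140,.13),"jar",onz(Kt,Tt,298,134,.055),"meter",onz(Kt,Tt,390,149,.03))
E
```

```text
bar top [0.414 0.314] side [0.4159 0.3161] tri [0.4146 0.3145 0.0432]
sq top [0.4212 0.2557] side [0.4231 0.2592] tri [0.4217 0.2563 0.0422]
rd top [0.4274 0.1982] side [0.4282 0.2011] tri [0.4275 0.1986 0.0427]
crucknob top [ 0.6611 -0.0499] side [ 0.6639 -0.048 ] tri [ 0.6627 -0.0498  0.115 ]
tipL top [ 0.5882 -0.2836] side [ 0.5908 -0.2841] tri [ 0.5894 -0.2834  0.0523]
tipR top [ 0.5756 -0.3459] side [ 0.5792 -0.3478] tri [ 0.5773 -0.3455  0.053 ]
rear L/R/c [array([ 0.387 , -0.2567]), array([ 0.3811, -0.2929]), array([ 0.3595, -0.2747])]
stage top [ 0.663  -0.0541] side [ 0.6642 -0.048 ] tri [ 0.6645 -0.0542  0.0763]
blue [ 0.5546 -0.0794] box corners [array([0.4896, 0.3554]), array([0.5102, 0.1713]), array([0.3854, 0.1556])]
flask [0.725  0.2111 0.13  ] jar [ 0.7558 -0.0117  0.055 ] meter [ 0.7223 -0.2469  0.03  ]
```

```bash
cat > plan.py <<'E'
from h import *
import sys,math
# usage: plan.py x y z yaw  -> rows to type
def plan(tgt,yaw,grip=0.0,dmax=.045,wmax=.14):
    s=get_state();p=s["tcp_pos"];Rc=R.from_quat(s["eef_rot"],scalar_first=True)
    Rt=R.from_euler("z",yaw)*R.from_euler("x",math.pi)
    w=(Rc.inv()*Rt).as_rotvec();d=np.asarray(tgt)-p
    n=max(1,math.ceil(np.linalg.norm(d)/dmax-1e-6),math.ceil(np.linalg.norm(w)/wmax-1e-6))
    X=Rc.as_matrix()[:,0]
    print("t %.2f p %s yaw %.4f tiltz %s W %.4f F %s"%(s["t"],np.round(p,4),math.atan2(X[1],X[0]),np.round(Rc.as_matrix()[:,2],3),s["width"],np.round(s["wrist_force"],1)),"joints",np.round(s["joint_pos"],2))
    print("n",n); cur=Rc; rows=[]
    pc=p.copy()
    for i in range(n):
        dl=cur.inv().apply((np.asarray(tgt)-pc)/(n-i)); dl=np.round(dl,4 if n<4 else 3); wl=np.round((cur.inv()*Rt).as_rotvec()/(n-i),3)
        rows.append([grip]+[float(v)+0 for v in dl]+[float(v)+0 for v in wl]); pc=pc+cur.apply(dl); cur=cur*R.from_rotvec(wl)
    for k in range(0,n,5): print(rows[k:k+5])
if __name__=="__main__":
    a=[float(v) for v in sys.argv[1:]]; plan(a[:3],a[3],*(a[4:]))
E
python3 plan.py 0.47 -0.2 0.33 1.2
```

```text
t 0.25 p [ 0.2397 -0.577   0.4041] yaw 0.3938 tiltz [-0.     0.001 -1.   ] W 0.0855 F [-0.5 -0.2  0.9] joints [-1.28  0.28 -0.03  1.27 -0.    1.47]
n 10
[[0.0, 0.036, -0.026, 0.007, 0.0, 0.0, -0.081], [0.0, 0.038, -0.023, 0.007, 0.0, 0.0, -0.081], [0.0, 0.039, -0.02, 0.008, 0.0, 0.0, -0.081], [0.0, 0.041, -0.017, 0.007, 0.0, 0.0, -0.08], [0.0, 0.042, -0.013, 0.008, 0.0, 0.0, -0.081]]
[[0.0, 0.043, -0.01, 0.007, 0.0, 0.0, -0.08], [0.0, 0.044, -0.006, 0.008, 0.0, 0.0, -0.081], [0.0, 0.044, -0.003, 0.007, 0.0, 0.0, -0.08], [0.0, 0.044, 0.001, 0.008, 0.0, 0.0, -0.081], [0.0, 0.044, 0.004, 0.007, -0.001, -0.001, -0.08]]
```

arm_command(deltas=[[0.0, 0.036, -0.026, 0.007, 0.0, 0.0, -0.081], [0.0, 0.038, -0.023, 0.007, 0.0, 0.0, -0.081], [0.0, 0.039, -0.02, 0.008, 0.0, 0.0, -0.081], [0.0, 0.041, -0.017, 0.007, 0.0, 0.0, -0.08], [0.0, 0.042, -0.013, 0.008, 0.0, 0.0, -0.081]], grip_force=30)

```text
t: 0.75
tcp_pos: [0.3554, -0.3869, 0.3675]
eef_rot: [0.0, 0.921, 0.39, 0.0]
wrist_force: [1.4, -0.5, 0.1]
width: 0.0119
```

arm_command(deltas=[[0.0, 0.043, -0.01, 0.007, 0.0, 0.0, -0.08], [0.0, 0.044, -0.006, 0.008, 0.0, 0.0, -0.081], [0.0, 0.044, -0.003, 0.007, 0.0, 0.0, -0.08], [0.0, 0.044, 0.001, 0.008, 0.0, 0.0, -0.081], [0.0, 0.044, 0.004, 0.007, 0.0, 0.0, -0.08]])

```text
t: 1.25
tcp_pos: [0.4707, -0.1984, 0.3305]
eef_rot: [0.0, 0.824, 0.566, 0.0]
wrist_force: [0.4, 0.3, -0.6]
width: -0.0001
```

```bash
python3 plan.py 0.4215 0.2567 0.26 1.684
```

```text
t 1.25 p [ 0.4707 -0.1984  0.3305] yaw 1.2030 tiltz [ 0. -0. -1.] W -0.0001 F [ 0.4  0.3 -0.6] joints [-0.53  0.13 -0.37  1.07 -0.    1.41]
n 11
[[0.0, 0.037, -0.019, 0.006, 0.0, 0.0, -0.044], [0.0, 0.038, -0.017, 0.006, 0.0, 0.0, -0.044], [0.0, 0.039, -0.016, 0.006, 0.0, 0.0, -0.044], [0.0, 0.039, -0.014, 0.007, 0.0, 0.0, -0.044], [0.0, 0.04, -0.012, 0.006, 0.0, 0.0, -0.044]]
[[0.0, 0.04, -0.011, 0.007, 0.0, 0.0, -0.044], [0.0, 0.041, -0.009, 0.006, 0.0, 0.0, -0.043], [0.0, 0.041, -0.007, 0.007, 0.0, 0.0, -0.044], [0.0, 0.041, -0.005, 0.006, 0.0, 0.0, -0.043], [0.0, 0.041, -0.003, 0.007, 0.0, 0.0, -0.044]]
[[0.0, 0.042, -0.002, 0.006, 0.0, 0.0, -0.043]]
```

arm_command(deltas=[[0.0, 0.037, -0.019, 0.006, 0.0, 0.0, -0.044], [0.0, 0.038, -0.017, 0.006, 0.0, 0.0, -0.044], [0.0, 0.039, -0.016, 0.006, 0.0, 0.0, -0.044], [0.0, 0.039, -0.014, 0.007, 0.0, 0.0, -0.044], [0.0, 0.04, -0.012, 0.006, 0.0, 0.0, -0.044]])

```text
t: 1.75
tcp_pos: [0.4485, 0.009, 0.2995]
eef_rot: [0.0, 0.758, 0.652, 0.0]
wrist_force: [0.7, 0.3, -0.5]
width: 0.0002
```

arm_command(deltas=[[0.0, 0.04, -0.011, 0.007, 0.0, 0.0, -0.044], [0.0, 0.041, -0.009, 0.006, 0.0, 0.0, -0.043], [0.0, 0.041, -0.007, 0.007, 0.0, 0.0, -0.044], [0.0, 0.041, -0.005, 0.006, 0.0, 0.0, -0.043], [0.0, 0.041, -0.003, 0.007, 0.0, 0.0, -0.044]])

```text
t: 2.25
tcp_pos: [0.4267, 0.2155, 0.2667]
eef_rot: [0.0, 0.682, 0.731, 0.0]
wrist_force: [0.5, -1.0, -0.1]
width: -0.0002
```

arm_command(deltas=[[0.0, 0.042, -0.002, 0.006, 0.0, 0.0, -0.043], [0, 0, 0, 0, 0, 0, 0]])

```text
t: 2.45
tcp_pos: [0.4215, 0.2591, 0.2602]
eef_rot: [-0.001, 0.665, 0.747, 0.001]
wrist_force: [-0.6, -0.7, -0.3]
width: 0.0001
```

```bash
python3 plan.py 0.4215 0.2567 0.225 1.684; python3 - <<'E'
from h import *
i,K,T=cam("wrist"); cv2.imwrite("pics/w1.png",i)
for p in [(.4215,.2567,.045),(.4278,.199,.045),(.415,.3147,.045)]: print(proj(K,T,p))
s=get_state(); print(proj(K,T,s["tcp_pos"]-[0,0,.173]))
i,K,T=cam("side"); crop(i,250,200,450,350,4,"s1.png")
E
```

```text
t 2.45 p [0.4215 0.2591 0.2602] yaw 1.6873 tiltz [-0.     0.002 -1.   ] W 0.0001 F [-0.6 -0.7 -0.3] joints [ 0.42  0.17 -0.49  0.91  0.    1.87]
n 1
[[0.0, -0.0025, -0.0003, 0.0352, 0.0, -0.002, 0.003]]
[279.7374577  236.43705764]
[279.06442865 309.04367118]
[280.27839699 148.26637083]
[280.5886646  269.71782581]
```

View pics/w1.png

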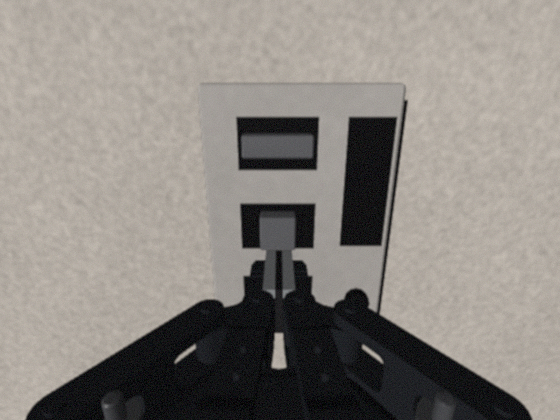

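View pics/s1.png

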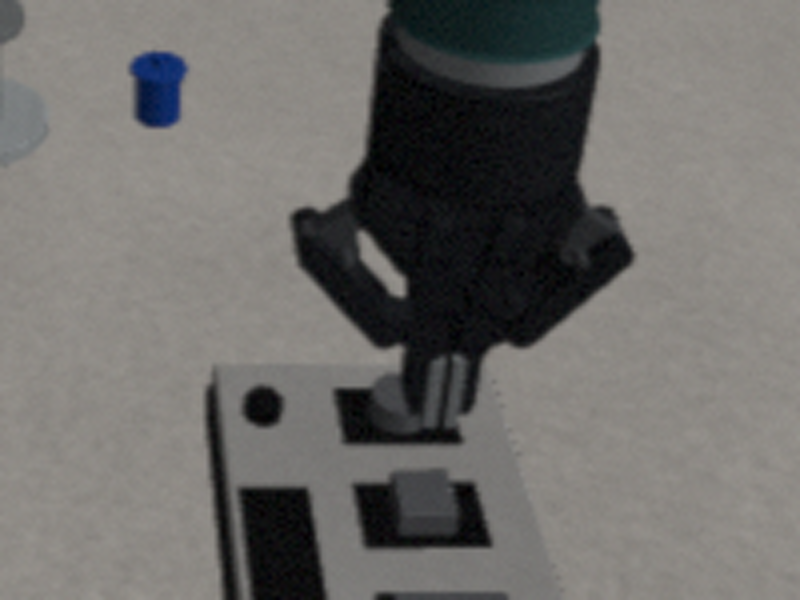

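arm_command(deltas=[[0, -0.0025, -0.001, 0.036, 0, 0, 0], [0, 0, 0, 0.008, 0, 0, 0], [0, 0, 0, 0.004, 0, 0, 0]])

```text
t: 2.85
tcp_pos: [0.4207, 0.2513, 0.2121]
eef_rot: [-0.001, 0.668, 0.744, -0.002]
wrist_force: [-5.8, -4.0, 19.9]
width: 0.0001
```

arm_command(deltas=[[0, 0, 0, 0.0015, 0, 0, 0], [0, 0, 0, 0, 0, 0, 0]])

```text
t: 3.05
tcp_pos: [0.4207, 0.2514, 0.2124]
eef_rot: [-0.0, 0.668, 0.744, -0.002]
wrist_force: [-4.3, -3.0, 9.5]
width: 0.0001
```

```bash
python3 - <<'E'
from h import *
i,K,T=cam("side"); crop(i,290,270,410,390,5,"s2.png"); print(get_state()["wrist_force"],get_state()["tcp_pos"])
E
```

```text
[-5.45121002 -3.81542203  7.66767691] [0.42068701 0.25141175 0.21236234]
```

View pics/s2.png

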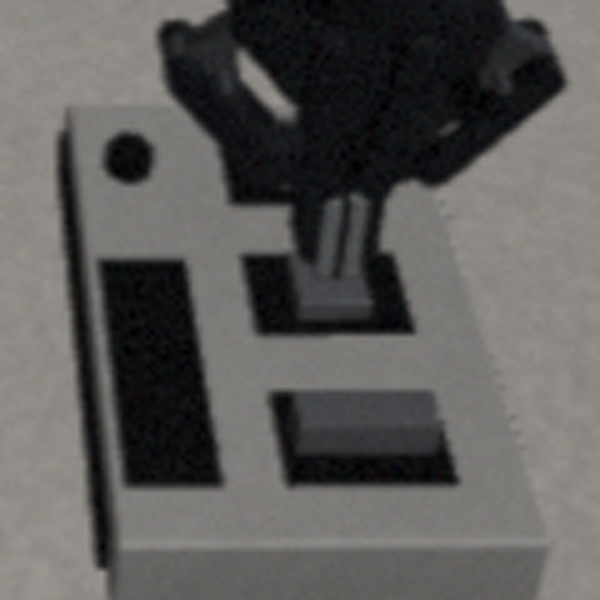

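The tip is on the square key, which is visibly down. I'll press slightly more, then release and go to the round key.

arm_command(deltas=[[0, 0, 0, 0.001, 0, 0, 0], [0, 0, 0, 0, 0, 0, 0], [0, 0, 0, -0.03, 0, 0, 0], [0, 0, 0, 0, 0, 0, 0], [0, 0, 0, 0, 0, 0, 0]])

```text
t: 3.6
tcp_pos: [0.4225, 0.2527, 0.2418]
eef_rot: [0.001, 0.668, 0.744, 0.001]
wrist_force: [0.2, -0.7, 0.8]
width: 0.0002
```

```bash
python3 plan.py 0.4278 0.199 0.24 1.684; python3 - <<'E'
from h import *
i,K,T=cam("side"); crop(i,290,270,410,390,5,"s3.png")
E
```

```text
t 3.60 p [0.4225 0.2527 0.2418] yaw 1.6795 tiltz [ 0.003  0.001 -1.   ] W 0.0002 F [ 0.2 -0.7  0.8] joints [ 0.41  0.19 -0.51  0.86 -0.    1.87]
n 2
[[0.0, -0.027, -0.0003, 0.0008, 0.002, 0.0, -0.002], [0.0, -0.0269, -0.0004, 0.0009, 0.001, -0.001, -0.002]]
```

View pics/s3.png

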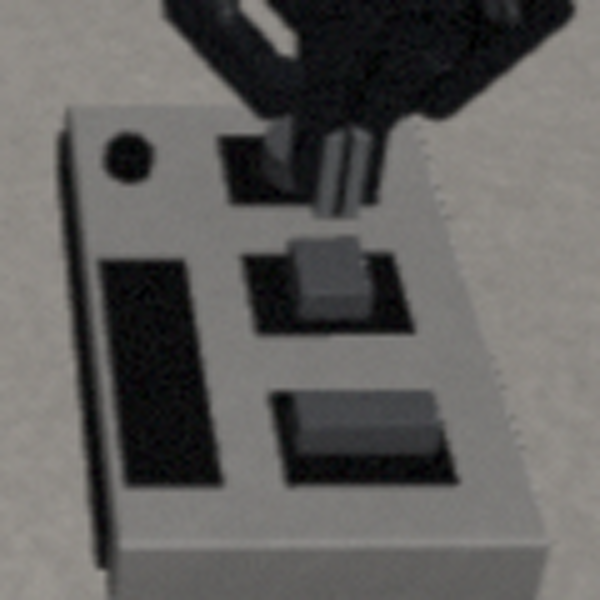

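arm_command(deltas=[[0, -0.027, 0, 0, 0, 0, 0], [0, -0.0265, -0.001, 0, 0, 0, 0], [0, 0, 0, 0, 0, 0, 0], [0, 0, 0, 0, 0, 0, 0]])

```text
t: 4.05
tcp_pos: [0.4261, 0.1991, 0.2396]
eef_rot: [-0.001, 0.668, 0.744, -0.0]
wrist_force: [0.3, 0.1, 0.1]
width: -0.0002
```

arm_command(deltas=[[0, 0, 0, 0.018, 0, 0, 0], [0, 0, 0, 0.008, 0, 0, 0], [0, 0, 0, 0.005, 0, 0, 0], [0, 0, 0, 0.0015, 0, 0, 0], [0, 0, 0, 0, 0, 0, 0]])

```text
t: 4.55
tcp_pos: [0.4268, 0.2004, 0.2118]
eef_rot: [0.0, 0.667, 0.745, -0.0]
wrist_force: [-10.9, -5.3, 37.7]
width: -0.0001
```

```bash
python3 - <<'E'
from h import *
i,K,T=cam("side"); crop(i,290,270,410,390,5,"s4.png"); print(get_state()["wrist_force"],get_state()["tcp_pos"])
E
```

```text
[-11.41855068  -4.03585012  37.27876518] [0.42670108 0.20034841 0.21184232]
```

View pics/s4.png

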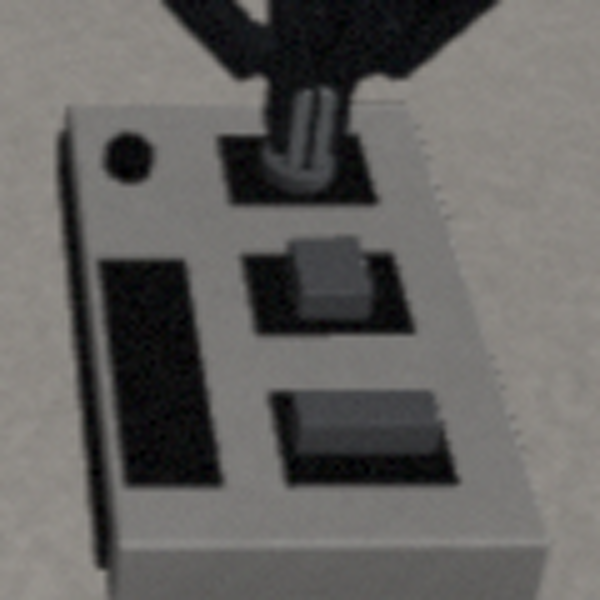

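The round key is pressed with 37 N, so it is bottomed. Releasing and moving to the bar key.

arm_command(deltas=[[0, 0, 0, -0.034, 0, 0, 0], [0, 0, 0, 0, 0, 0, 0], [0, 0.038, 0, 0, 0, 0, 0], [0, 0.038, 0, 0, 0, 0, 0], [0, 0.038, 0, 0, 0, 0, 0]])

```text
t: 5.1
tcp_pos: [0.4133, 0.3143, 0.241]
eef_rot: [-0.0, 0.667, 0.745, -0.0]
wrist_force: [1.2, -0.5, -0.2]
width: -0.0001
```

arm_command(deltas=[[0, 0, 0, 0, 0, 0, 0], [0, 0, 0, 0, 0, 0, 0], [0, 0, 0, 0, 0, 0, 0]])

```text
t: 5.4
tcp_pos: [0.4134, 0.3124, 0.2409]
eef_rot: [-0.0, 0.667, 0.745, -0.001]
wrist_force: [1.0, -0.6, 0.3]
width: -0.0001
```

```bash
python3 plan.py 0.4145 0.3147 0.24 1.684
```

```text
t 5.40 p [0.4134 0.3124 0.2409] yaw 1.6808 tiltz [-0.002 -0.001 -1.   ] W -0.0001 F [ 1.  -0.6  0.3] joints [ 0.52  0.24 -0.46  0.88 -0.    1.98]
n 1
[[0.0, 0.0022, 0.0014, 0.0009, -0.002, 0.001, -0.003]]
```

arm_command(deltas=[[0, 0.002, 0.001, 0.018, 0, 0, 0], [0, 0, 0, 0.008, 0, 0, 0], [0, 0, 0, 0.005, 0, 0, 0], [0, 0, 0, 0, 0, 0, 0], [0, 0, 0, 0, 0, 0, 0]])

```text
t: 5.9
tcp_pos: [0.4147, 0.3142, 0.2123]
eef_rot: [0.0, 0.668, 0.745, -0.001]
wrist_force: [-3.5, -2.0, 12.5]
width: -0.0003
```

```bash
python3 - <<'E'
from h import *
i,K,T=cam("side"); crop(i,290,270,410,390,5,"s5.png"); print(get_state()["wrist_force"],get_state()["tcp_pos"])
E
```

```text
[-3.26367842 -3.74005745 13.35803872] [0.41468183 0.31416719 0.21226677]
```

View pics/s5.png

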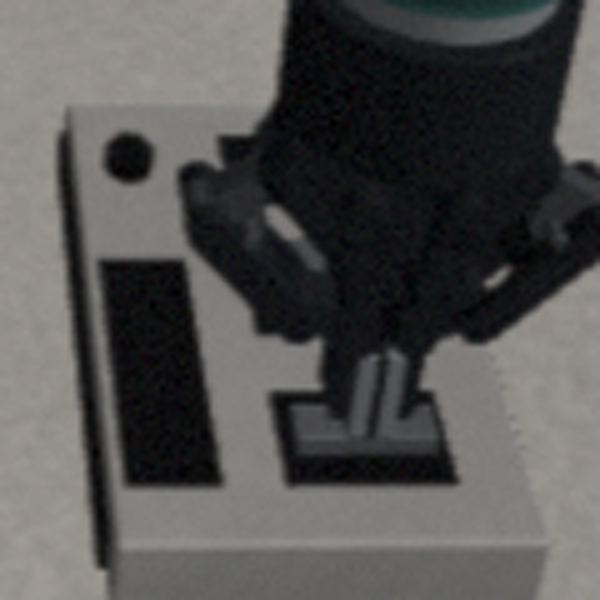

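The bar key is down with 13 N. Releasing it, then moving up and over to the tongs.

arm_command(deltas=[[0, 0, 0, 0, 0, 0, 0], [0, 0, 0, -0.04, 0, 0, 0], [0, 0, 0, -0.04, 0, 0, 0], [0.03, 0, 0, -0.03, 0, 0, 0], [0.0854, 0, 0, 0, 0, 0, 0]])

```text
t: 6.45
tcp_pos: [0.4167, 0.3155, 0.3257]
eef_rot: [0.001, 0.668, 0.745, 0.004]
wrist_force: [1.0, 1.1, 0.4]
width: 0.0283
```

```bash
python3 plan.py 0.473 -0.295 0.30 2.965 0.0854; python3 - <<'E'
from h import *
i,K,T=cam("side"); crop(i,290,270,410,390,5,"s6.png")
E
```

```text
t 6.45 p [0.4167 0.3155 0.3257] yaw 1.6798 tiltz [ 0.008  0.004 -1.   ] W 0.0283 F [1.  1.1 0.4] joints [ 0.52  0.15 -0.36  1.05 -0.    1.99]
n 14
[[0.0854, -0.044, -0.001, 0.002, 0.001, 0.0, -0.092], [0.0854, -0.044, -0.005, 0.002, 0.001, 0.0, -0.092], [0.0854, -0.043, -0.009, 0.002, 0.001, 0.0, -0.092], [0.0854, -0.042, -0.013, 0.002, 0.001, 0.0, -0.092], [0.0854, -0.041, -0.016, 0.002, 0.001, 0.0, -0.092]]
[[0.0854, -0.039, -0.02, 0.002, 0.0, 0.0, -0.092], [0.0854, -0.037, -0.023, 0.001, 0.001, 0.0, -0.092], [0.0854, -0.034, -0.027, 0.002, 0.0, 0.0, -0.092], [0.0854, -0.032, -0.03, 0.002, 0.001, 0.0, -0.092], [0.0854, -0.029, -0.033, 0.001, 0.0, 0.0, -0.091]]
[[0.0854, -0.026, -0.035, 0.002, 0.0, 0.0, -0.092], [0.0854, -0.023, -0.037, 0.001, 0.001, 0.0, -0.091], [0.0854, -0.019, -0.039, 0.002, 0.0, 0.001, -0.092], [0.0854, -0.015, -0.041, 0.001, 0.001, 0.0, -0.091]]
```

View pics/s6.png

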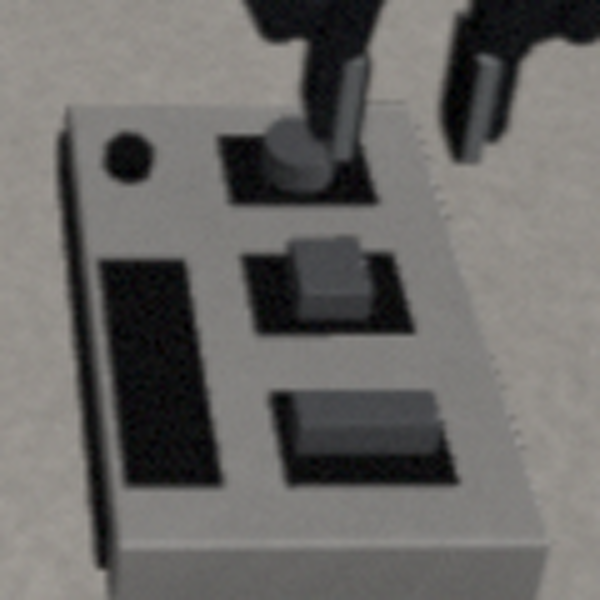

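arm_command(deltas=[[0.0854, -0.044, -0.001, 0.001, 0, 0.0, -0.092], [0.0854, -0.044, -0.005, 0.001, 0, 0.0, -0.092], [0.0854, -0.043, -0.009, 0.001, 0, 0.0, -0.092], [0.0854, -0.042, -0.013, 0.001, 0, 0.0, -0.092], [0.0854, -0.041, -0.016, 0.001, 0, 0.0, -0.092]])

```text
t: 7.0
tcp_pos: [0.4333, 0.0938, 0.3139]
eef_rot: [-0.001, 0.478, 0.878, -0.001]
wrist_force: [0.4, 0.4, 0.7]
width: 0.0852
```

arm_command(deltas=[[0.0854, -0.039, -0.02, 0.001, 0.0, 0.0, -0.092], [0.0854, -0.037, -0.023, 0.001, 0, 0.0, -0.092], [0.0854, -0.034, -0.027, 0.001, 0.0, 0.0, -0.092], [0.0854, -0.032, -0.03, 0.001, 0, 0.0, -0.092], [0.0854, -0.029, -0.033, 0.001, 0.0, 0.0, -0.091]])

```text
t: 7.5
tcp_pos: [0.4536, -0.1236, 0.3089]
eef_rot: [-0.002, 0.266, 0.964, 0.0]
wrist_force: [0.9, 0.5, -0.2]
width: 0.0852
```

arm_command(deltas=[[0.0854, -0.026, -0.035, 0.001, 0.0, 0.0, -0.092], [0.0854, -0.023, -0.037, 0.001, 0, 0.0, -0.091], [0.0854, -0.019, -0.039, 0.001, 0.0, 0, -0.092], [0.0854, -0.015, -0.041, 0.001, 0, 0.0, -0.091], [0.0854, 0, 0, 0, 0, 0, 0]])

```text
t: 8.0
tcp_pos: [0.4714, -0.3, 0.3051]
eef_rot: [-0.0, 0.09, 0.996, -0.001]
wrist_force: [-0.2, 0.0, 0.1]
width: 0.0854
```

```bash
python3 plan.py 0.473 -0.295 0.30 2.965 0.0854; python3 - <<'E'
from h import *
i,K,T=cam("wrist"); cv2.imwrite("pics/w2.png",i)
s=get_state()
Rm=R.from_quat(s["eef_rot"],scalar_first=True).as_matrix()
y=Rm[:,1]
for l in (.0265,-.0265,0): print(proj(K,T,np.array([.473,-.295,.052])+l*y))
print("palm axis",proj(K,T,s["tcp_pos"]+Rm[:,2]*.155), proj(K,T,s["tcp_pos"]+Rm[:,2]*.25))
np.save("wT.npy",T);np.save("wK.npy",K)
i,K,T=cam("top"); crop(i,290,115,450,305,3.1,"t2.png")
E
```

```text
t 8.00 p [ 0.4714 -0.3     0.3051] yaw 2.9611 tiltz [-0.001 -0.001 -1.   ] W 0.0854 F [-0.2  0.   0.1] joints [-0.68  0.23 -0.3   1.03 -0.   -0.5 ]
n 1
[[0.0854, -0.0007, 0.0052, 0.0051, -0.001, 0.0, -0.004]]
[320.01157578 214.35023813]
[252.14628211 214.3605144 ]
[286.07254412 214.35537723]
palm axis [285.2093453  285.47688723] [282.81338748 212.9102132 ]
```

View pics/w2.png

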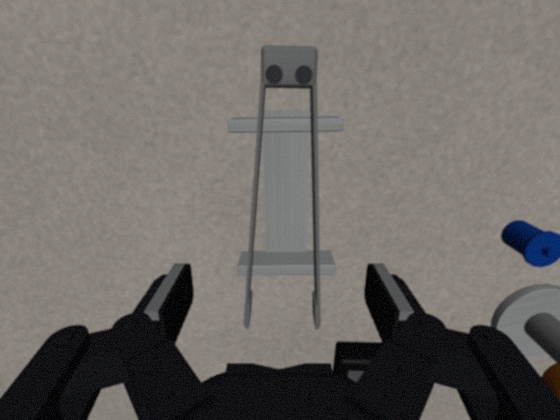

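The wrist view shows the tongs clearly: hinge block end at (262–317, 46), jaw tips at (247,326) and (318,326).

```bash
python3 - <<'E'
from h import *
K=np.load("wK.npy");T=np.load("wT.npy")
f=lambda u,v:onz(K,T,u,v,.052)
rl,rr,tl,tr=f(262,46),f(317,46),f(248,292),f(318,292)
rear=(rl+rr)/2; t2=(f(247.5,325)+f(318,325))/2
d=(t2-rear);print("len",np.linalg.norm(d),"width rear",np.linalg.norm(rl-rr),"tips",np.linalg.norm(f(247.5,325)-f(318,325)))
u=d/np.linalg.norm(d);print("yaw",np.degrees(np.arctan2(u[1],u[0])),"origin from rear",rear+u*.118,"from tip",t2-u*.112)
E
```

```text
len 0.22446252632715336 width rear 0.035944055884525684 tips 0.06315421084905123
yaw -11.244813845554706 origin from rear [ 0.47282498 -0.29548028  0.052     ] from tip [ 0.46739381 -0.29440046  0.052     ]
```

arm_command(deltas=[[0.0854, 0, 0.004, 0.04, 0, 0, 0.008], [0.0854, 0, 0, 0.04, 0, 0, 0], [0.0854, 0, 0, 0, 0, 0, 0], [0.0854, 0, 0, 0, 0, 0, 0]])

```text
t: 8.5
tcp_pos: [0.4715, -0.2897, 0.2259]
eef_rot: [-0.002, 0.091, 0.996, 0.001]
wrist_force: [-0.2, 0.1, 1.1]
width: 0.0853
```

```bash
python3 plan.py 0.471 -0.295 0.19 2.953 0.0854; python3 - <<'E'
from h import *
i,K,T=cam("wrist"); cv2.imwrite("pics/w3.png",i)
E
```

```text
t 8.50 p [ 0.4715 -0.2897  0.2259] yaw 2.9587 tiltz [-0.003  0.003 -1.   ] W 0.0853 F [-0.2  0.1  1.1] joints [-0.67  0.31 -0.39  0.87  0.   -0.48]
n 1
[[0.0854, -0.0006, -0.0054, 0.0359, 0.002, -0.004, 0.006]]
```

View pics/w3.png

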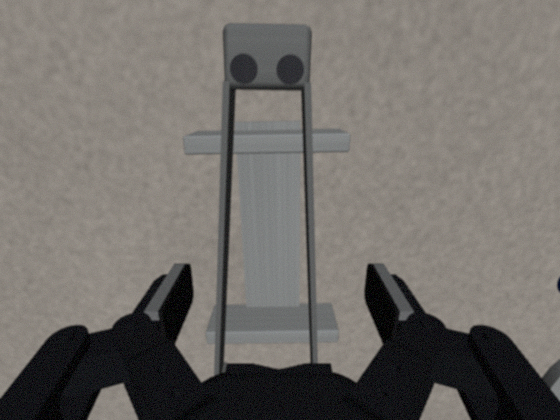

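arm_command(deltas=[[0.0854, 0, -0.005, 0.015, 0, 0, 0.006], [0.0854, 0, 0, 0, 0, 0, 0], [0.0854, 0, 0, 0, 0, 0, 0]])

```text
t: 8.85
tcp_pos: [0.4716, -0.2965, 0.2121]
eef_rot: [0.0, 0.095, 0.995, -0.0]
wrist_force: [0.7, -0.3, 0.8]
width: 0.0856
```

```bash
python3 plan.py 0.471 -0.295 0.19 2.953 0.0854; python3 - <<'E'
from h import *
i,K,T=cam("wrist"); cv2.imwrite("pics/w4.png",i)
E
```

```text
t 8.85 p [ 0.4716 -0.2965  0.2121] yaw 2.9514 tiltz [ 0. -0. -1.] W 0.0856 F [ 0.7 -0.3  0.8] joints [-0.68  0.33 -0.4   0.84  0.   -0.49]
n 1
[[0.0854, 0.0008, 0.0014, 0.0221, 0.0, 0.0, -0.002]]
```

View pics/w4.png

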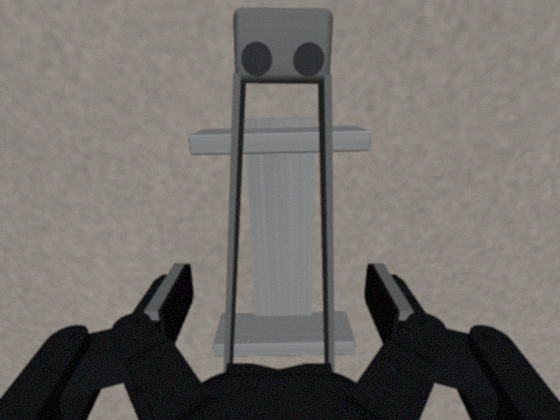

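arm_command(deltas=[[0.0854, 0, 0.001, 0.011, 0, 0, 0], [0.0854, 0, 0, 0.0105, 0, 0, 0], [0.0854, 0, 0, 0, 0, 0, 0], [0.06, 0, 0, 0, 0, 0, 0], [0.05, 0, 0, 0, 0, 0, 0]], grip_force=40)

```text
t: 9.4
tcp_pos: [0.4717, -0.2953, 0.1901]
eef_rot: [-0.0, 0.095, 0.995, 0.0]
wrist_force: [0.3, 0.4, -0.8]
width: 0.0593
```

arm_command(deltas=[[0.049, 0, 0, 0, 0, 0, 0], [0.049, 0, 0, 0, 0, 0, 0], [0.049, 0, 0, 0, 0, 0, 0]])

```text
t: 9.7
tcp_pos: [0.4722, -0.2957, 0.1912]
eef_rot: [0.001, 0.095, 0.996, -0.001]
wrist_force: [-0.4, 0.2, 5.7]
width: 0.0493
```

```bash
python3 plan.py 0.471 -0.295 0.19 2.953 0.049; python3 - <<'E'
from h import *
i,K,T=cam("wrist"); cv2.imwrite("pics/w5.png",i)
i,K,T=cam("side"); crop(i,240,100,400,220,5,"s7.png")
E
```

```text
t 9.70 p [ 0.4722 -0.2957  0.1912] yaw 2.9518 tiltz [ 0.002 -0.001 -1.   ] W 0.0493 F [-0.4  0.2  5.7] joints [-0.68  0.36 -0.42  0.8  -0.   -0.49]
n 1
[[0.049, 0.0013, 0.0005, 0.0012, -0.001, 0.002, -0.001]]
```

View pics/w5.png

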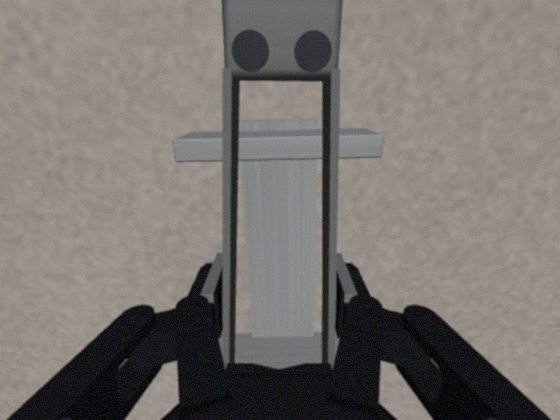

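View pics/s7.png

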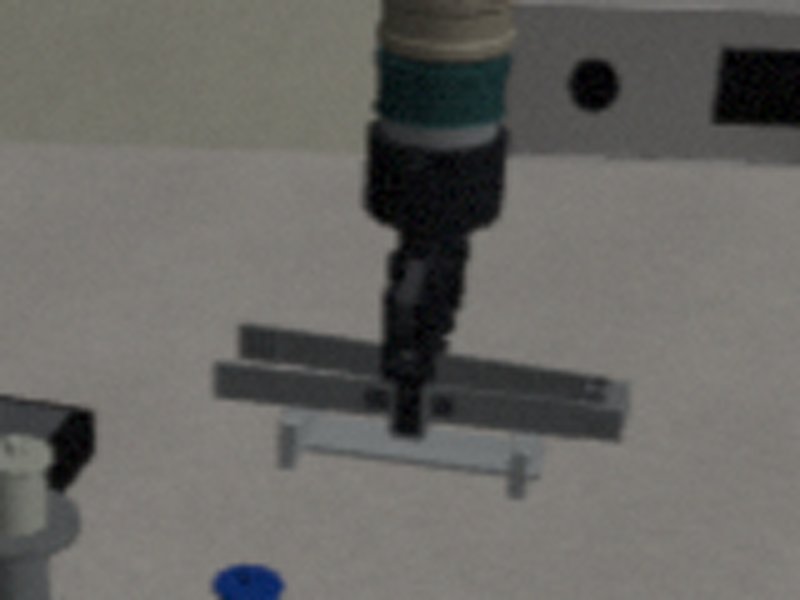

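arm_command(deltas=[[0.0475, 0, 0, 0, 0, 0, 0], [0.0475, 0, 0, -0.01, 0, 0, 0], [0.0475, 0, 0, -0.02, 0, 0, 0], [0.0475, 0, 0, -0.03, 0, 0, 0], [0.0475, 0, 0, -0.03, 0, 0, 0]])

```text
t: 10.3
tcp_pos: [0.471, -0.2948, 0.2805]
eef_rot: [-0.001, 0.095, 0.995, 0.001]
wrist_force: [0.1, -0.9, -1.1]
width: 0.0475
```

arm_command(deltas=[[0.0475, 0, 0, -0.03, 0, 0, 0], [0.0475, 0, 0, 0, 0, 0, 0], [0.0475, 0, 0, 0, 0, 0, 0], [0.0475, 0, 0, 0, 0, 0, 0]])

```text
t: 10.7
tcp_pos: [0.4709, -0.2947, 0.3088]
eef_rot: [-0.001, 0.095, 0.995, 0.001]
wrist_force: [0.1, 1.4, -1.7]
width: 0.0481
```

```bash
python3 plan.py 0.471 -0.295 0.31 2.953 0.047; python3 - <<'E'
from h import *
i,K,T=cam("wrist"); cv2.imwrite("pics/w6.png",i)
i,K,T=cam("side"); crop(i,200,80,400,230,4,"s8.png")
i,K,T=cam("top"); crop(i,290,115,450,305,3.1,"t3.png")
E
```

```text
t 10.70 p [ 0.4709 -0.2947  0.3088] yaw 2.9518 tiltz [-0.002  0.002 -1.   ] W 0.0481 F [ 0.1  1.4 -1.7] joints [-0.68  0.22 -0.31  1.04  0.   -0.49]
n 1
[[0.047, -0.0001, -0.0003, -0.0012, 0.001, -0.003, -0.001]]
```

View pics/w6.png

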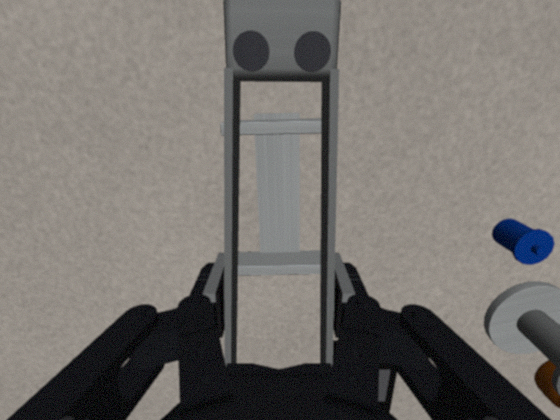

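View pics/s8.png

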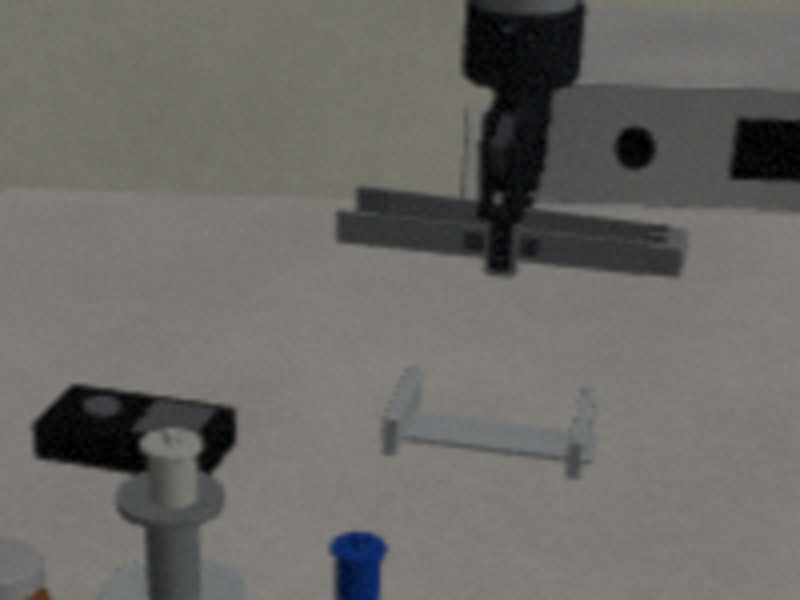

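View pics/t3.png

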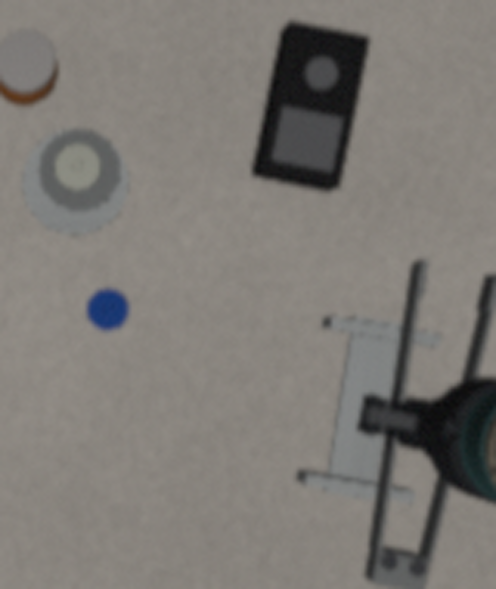

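The tongs are lifted level and centred in the fingers. Next they go to the pre-approach pose, about 60 mm short of the crucible.

```bash
python3 plan.py 0.505 -0.02 0.31 2.953 0.0475 0.031
```

```text
t 10.85 p [ 0.471  -0.2948  0.3085] yaw 2.9517 tiltz [-0.003  0.002 -1.   ] W 0.0479 F [-0.4 -0.1 -0.7] joints [-0.68  0.23 -0.3   1.04  0.   -0.49]
n 9
[[0.0475, 0.002, 0.031, 0.0, 0.0, 0.0, 0.0], [0.0475, 0.002, 0.031, 0.0, 0.0, 0.0, 0.0], [0.0475, 0.002, 0.031, 0.0, 0.0, 0.0, 0.0], [0.0475, 0.002, 0.031, 0.0, 0.0, 0.0, 0.0], [0.0475, 0.002, 0.03, 0.0, 0.0, -0.001, 0.0]]
[[0.0475, 0.002, 0.031, 0.0, 0.0, 0.0, 0.0], [0.0475, 0.002, 0.03, 0.0, 0.001, -0.001, 0.0], [0.0475, 0.002, 0.031, -0.001, 0.0, 0.0, -0.001], [0.0475, 0.002, 0.03, 0.0, 0.001, -0.001, 0.0]]
```

arm_command(deltas=[[0.0475, 0.002, 0.015, 0.0, 0.0, 0.0, 0.0], [0.0475, 0.002, 0.03, 0.0, 0.0, 0.0, 0.0], [0.0475, 0.002, 0.031, 0.0, 0.0, 0.0, 0.0], [0.0475, 0.002, 0.031, 0.0, 0.0, 0.0, 0.0], [0.0475, 0.002, 0.031, 0.0, 0.0, 0, 0.0]])

```text
t: 11.35
tcp_pos: [0.4874, -0.1557, 0.3096]
eef_rot: [-0.001, 0.095, 0.996, 0.0]
wrist_force: [-0.2, 1.1, -2.2]
width: 0.0476
```

arm_command(deltas=[[0.0475, 0.002, 0.031, 0.0, 0.0, 0.0, 0.0], [0.0475, 0.002, 0.031, 0.0, 0.0, 0.0, 0.0], [0.0475, 0.002, 0.031, 0.0, 0.0, 0.0, 0.0], [0.0475, 0.002, 0.03, 0.0, 0.0, 0.0, 0.0], [0.0475, 0, 0.015, 0.0, 0.0, 0, 0.0]])

```text
t: 11.85
tcp_pos: [0.5052, -0.0181, 0.3097]
eef_rot: [-0.001, 0.093, 0.996, 0.0]
wrist_force: [0.6, -0.5, -0.7]
width: 0.0477
```

arm_command(deltas=[[0.0475, 0, 0, 0, 0, 0, 0], [0.0475, 0, 0, 0.02, 0, 0, 0], [0.0475, 0, 0, 0.03, 0, 0, 0], [0.0475, 0, 0, 0, 0, 0, 0], [0.0475, 0, 0, 0, 0, 0, 0]])

```text
t: 12.35
tcp_pos: [0.5055, -0.0213, 0.2598]
eef_rot: [-0.001, 0.095, 0.995, -0.0]
wrist_force: [0.3, 0.1, -1.0]
width: 0.0477
```

```bash
python3 plan.py 0.505 -0.02 0.247 2.953 0.0475; python3 - <<'E'
from h import *
i,K,T=cam("top"); cv2.imwrite("pics/t4f.png",i); crop(i,230,140,380,250,5.3,"t4.png")
i,K,T=cam("side"); cv2.imwrite("pics/s9f.png",i); crop(i,200,130,380,260,4.4,"s9.png")
E
```

```text
t 12.35 p [ 0.5055 -0.0213  0.2598] yaw 2.9509 tiltz [-0.002  0.    -1.   ] W 0.0477 F [ 0.3  0.1 -1. ] joints [-0.17  0.19 -0.46  0.92 -0.    0.02]
n 1
[[0.0475, 0.0007, 0.0012, 0.0128, 0.0, -0.002, -0.002]]
```

View pics/t4.png

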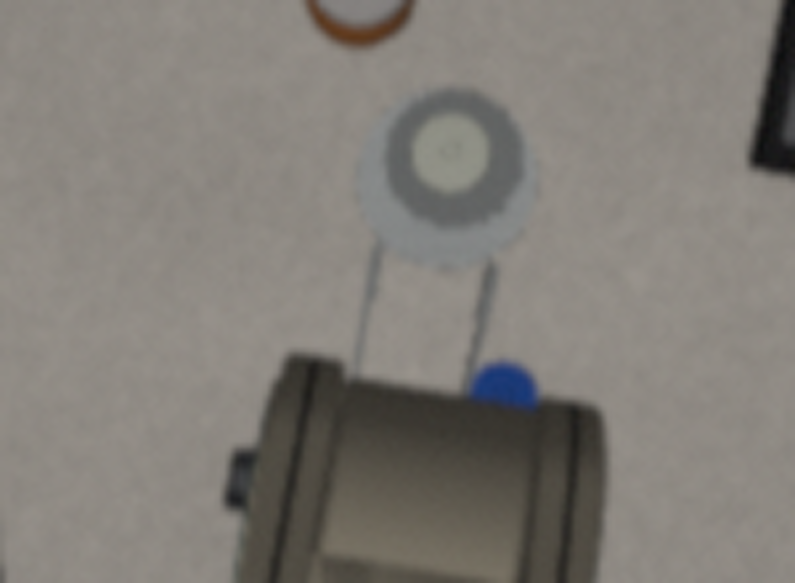

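View pics/s9.png

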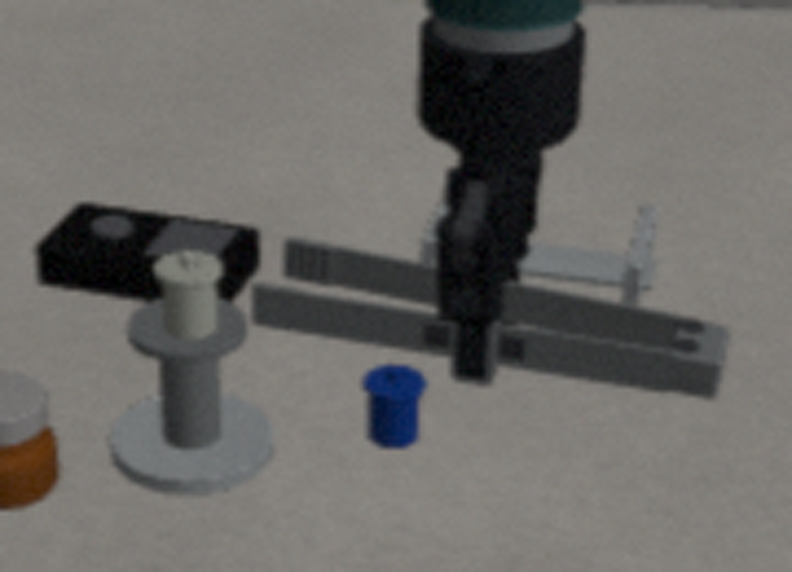

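```bash
python3 - <<'E'
from h import *
_,Kt,Tt=cam("top");_,Ks,Ts=cam("side")
np.set_printoptions(precision=4,suppress=True)
def c(x0,y0,s): return lambda u,v:(u/s+x0-.45,v/s+y0-.45)
a=c(230,140,5.3);b=c(200,130,4.4)
L=tri((Kt,Tt,*a(378,243)),(Ks,Ts,*b(254,286)));Rr=tri((Kt,Tt,*a(492,262)),(Ks,Ts,*b(286,240)));C=tri((Kt,Tt,*a(451,152)),(Ks,Ts,*b(187,268)))
print(L,Rr,C)
Lt,Rt=onz(Kt,Tt,*a(378,243),.121),onz(Kt,Tt,*a(492,262),.121);Ct=onz(Kt,Tt,*a(451,152),.116)
print("top only",Lt,Rt,Ct)
yaw=2.951-np.pi;u=np.array([np.cos(yaw),np.sin(yaw)]);n=np.array([-u[1],u[0]])
for nm,(l,r,cc) in {"tri":(L,Rr,C),"top":(Lt,Rt,Ct)}.items():
    jaw=((l+r)/2)[:2]-.012*u; d=cc[:2]-jaw; print(nm,"gap",np.linalg.norm(l-r),"forward",d@u,"left",d@n)
l,r=onz(Ks,Ts,*b(254,286),.121),onz(Ks,Ts,*b(286,240),.121); cc=onz(Ks,Ts,*b(187,268),.116)
jaw=((l+r)/2)[:2]-.012*u; d=cc[:2]-jaw; print("side","forward",d@u,"left",d@n)
E
```

```text
[ 0.6215 -0.018   0.1235] [ 0.6124 -0.068   0.1244] [ 0.6621 -0.0504  0.1143]
top only [ 0.6198 -0.0183  0.121 ] [ 0.6115 -0.0683  0.121 ] [ 0.6607 -0.0505  0.116 ]
tri gap 0.050755965891541674 forward 0.05773284904874363 left 0.0012488264174471803
top gap 0.05072809366795353 forward 0.05762974470322399 left 0.0014860255877137312
side forward 0.05426262985653925 left 0.009465027249036629
```

arm_command(deltas=[[0.0475, 0, 0.001, 0.0145, 0, 0, 0], [0.0475, 0, 0, 0, 0, 0, 0], [0.0475, -0.01, 0, 0, 0, 0, 0], [0.0475, -0.01, 0, 0, 0, 0, 0], [0.0475, 0, 0, 0, 0, 0, 0]])

```text
t: 13.05
tcp_pos: [0.5285, -0.0242, 0.247]
eef_rot: [0.002, 0.095, 0.995, -0.0]
wrist_force: [0.1, -0.2, -1.1]
width: 0.0478
```

arm_command(deltas=[[0.0475, 0, 0, 0, 0, 0, 0], [0.0475, 0, 0, 0, 0, 0, 0]])

```text
t: 13.25
tcp_pos: [0.5259, -0.0236, 0.2458]
eef_rot: [-0.0, 0.095, 0.996, 0.0]
wrist_force: [0.0, 1.3, -1.2]
width: 0.0477
```

```bash
python3 plan.py 0.5641 -0.031 0.2455 2.951 0.0475; python3 - <<'E'
from h import *
i,K,T=cam("top"); crop(i,270,140,370,215,8,"t5.png")
i,K,T=cam("side"); crop(i,220,170,320,245,8,"s10.png")
E
```

```text
t 13.25 p [ 0.5259 -0.0236  0.2458] yaw 2.9518 tiltz [-0.  0. -1.] W 0.0477 F [ 0.   1.3 -1.2] joints [-0.17  0.24 -0.44  0.89  0.    0.02]
n 1
[[0.0475, -0.0389, 0.0, 0.0003, 0.0, 0.0, 0.001]]
```

View pics/t5.png

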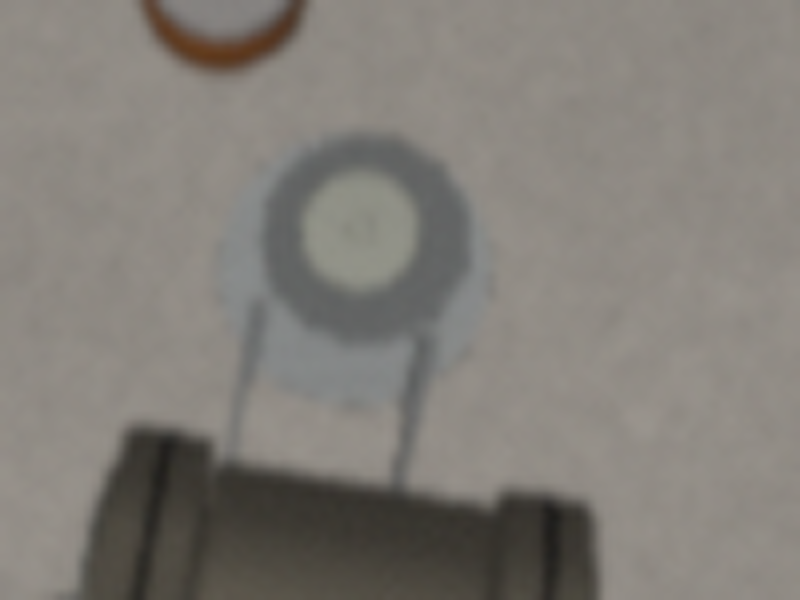

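View pics/s10.png

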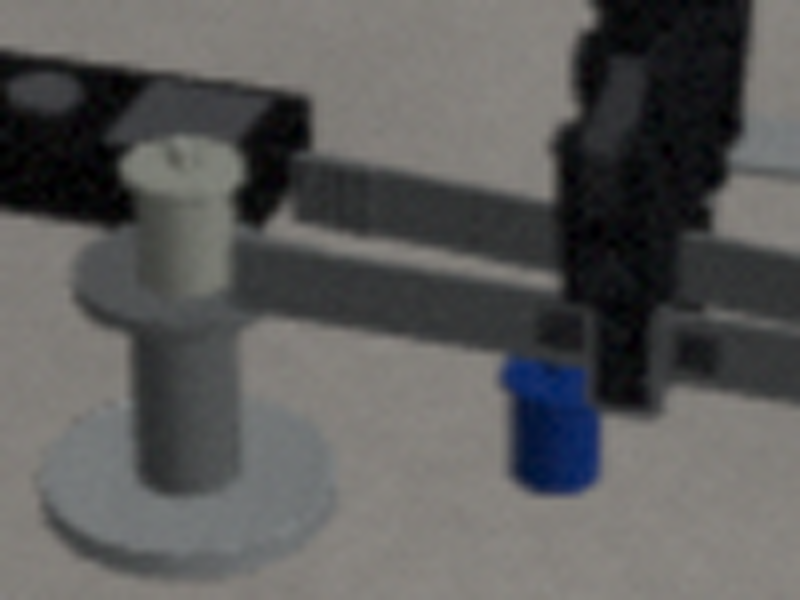

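```bash
python3 - <<'E'
from h import *
_,Kt,Tt=cam("top");_,Ks,Ts=cam("side")
np.set_printoptions(precision=4,suppress=True)
def c(x0,y0,s): return lambda u,v:(u/s+x0-.45,v/s+y0-.45)
a=c(270,140,8);b=c(220,170,8)
L=tri((Kt,Tt,*a(260,303)),(Ks,Ts,*b(233,238)));Rr=tri((Kt,Tt,*a(425,335)),(Ks,Ts,*b(296,152)));C=tri((Kt,Tt,*a(362,230)),(Ks,Ts,*b(183,170)))
print(L,Rr,C)
yaw=2.951-np.pi;u=np.array([np.cos(yaw),np.sin(yaw)]);n=np.array([-u[1],u[0]])
jaw=((L+Rr)/2)[:2]-.012*u; d=C[:2]-jaw; print("gap",np.linalg.norm(L-Rr),"forward",d@u,"left",d@n)
# predicted side pixels of far tip bottom
E
```

```text
[ 0.6417 -0.021   0.1087] [ 0.6315 -0.0696  0.1109] [ 0.6617 -0.0509  0.1132]
gap 0.04969045998466159 forward 0.03777450781813068 left -0.0007370901174904905
```

arm_command(deltas=[[0.0475, 0, 0, 0.002, 0, 0, 0], [0.0475, -0.01, 0, 0, 0, 0, 0], [0.0475, -0.01, 0, 0, 0, 0, 0], [0.0475, -0.01, 0, 0, 0, 0, 0], [0.0475, -0.007, 0, 0, 0, 0, 0]])

```text
t: 13.95
tcp_pos: [0.5638, -0.031, 0.2439]
eef_rot: [0.001, 0.095, 0.995, -0.0]
wrist_force: [-0.3, 0.1, -1.4]
width: 0.0478
```

arm_command(deltas=[[0.0475, 0, 0, 0, 0, 0, 0], [0.0475, 0, 0, 0, 0, 0, 0], [0.0475, 0, 0, 0, 0, 0, 0]])

```text
t: 14.25
tcp_pos: [0.5618, -0.0305, 0.2435]
eef_rot: [-0.001, 0.095, 0.996, 0.0]
wrist_force: [-0.4, 1.2, -1.4]
width: 0.0475
```

```bash
python3 plan.py 0.563 -0.031 0.244 2.951 0.0475; python3 - <<'E'
from h import *
i,K,T=cam("top"); crop(i,270,140,370,215,8,"t6.png")
i,K,T=cam("side"); crop(i,200,160,300,235,8,"s11.png")
E
```

```text
t 14.25 p [ 0.5618 -0.0305  0.2435] yaw 2.9518 tiltz [-0.001  0.    -1.   ] W 0.0475 F [-0.4  1.2 -1.4] joints [-0.17  0.3  -0.36  0.91 -0.    0.02]
n 1
[[0.0475, -0.0012, -0.0002, -0.0005, 0.0, -0.001, 0.001]]
```

View pics/t6.png

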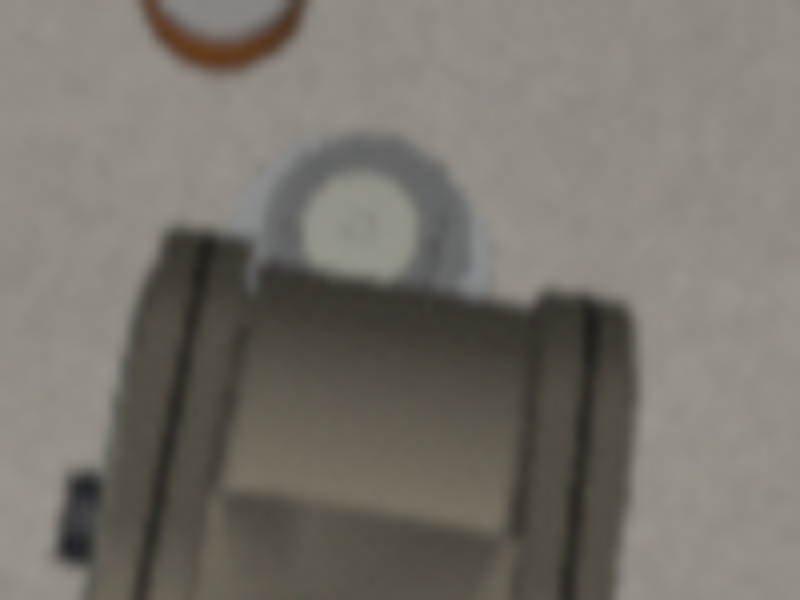

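View pics/s11.png

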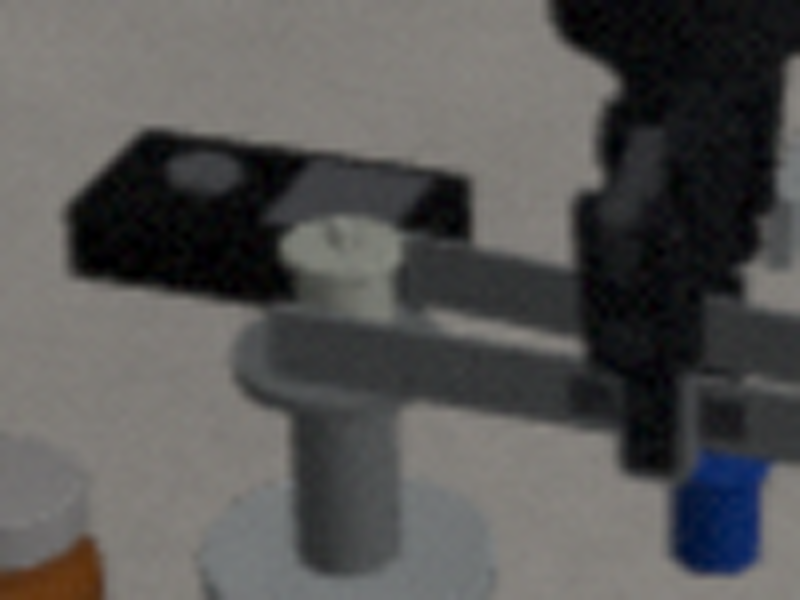

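arm_command(deltas=[[0.0475, -0.001, 0, 0, 0, 0, 0], [0.045, 0, 0, 0, 0, 0, 0], [0.043, 0, 0, 0, 0, 0, 0], [0.041, 0, 0, 0, 0, 0, 0], [0.039, 0, 0, 0, 0, 0, 0]], grip_force=40)

```text
t: 14.85
tcp_pos: [0.5632, -0.0308, 0.2437]
eef_rot: [-0.0, 0.095, 0.996, 0.0]
wrist_force: [-0.8, 0.4, -1.5]
width: 0.0393
```

arm_command(deltas=[[0.037, 0, 0, 0, 0, 0, 0], [0.035, 0, 0, 0, 0, 0, 0], [0.034, 0, 0, 0, 0, 0, 0], [0.034, 0, 0, 0, 0, 0, 0]])

```text
t: 15.25
tcp_pos: [0.5632, -0.0308, 0.2438]
eef_rot: [-0.0, 0.095, 0.996, -0.0]
wrist_force: [-0.8, -0.4, 0.5]
width: 0.0374
```

```bash
python3 plan.py 0.563 -0.031 0.244 2.951 0.034; python3 - <<'E'
from h import *
i,K,T=cam("side"); crop(i,200,160,300,235,8,"s12.png")
i,K,T=cam("wrist"); cv2.imwrite("pics/w7.png",i)
E
```

```text
t 15.25 p [ 0.5632 -0.0308  0.2438] yaw 2.9518 tiltz [-0. -0. -1.] W 0.0374 F [-0.8 -0.4  0.5] joints [-0.17  0.3  -0.36  0.91 -0.    0.02]
n 1
[[0.034, 0.0001, -0.0002, -0.0002, 0.0, 0.0, 0.001]]
```

View pics/s12.png

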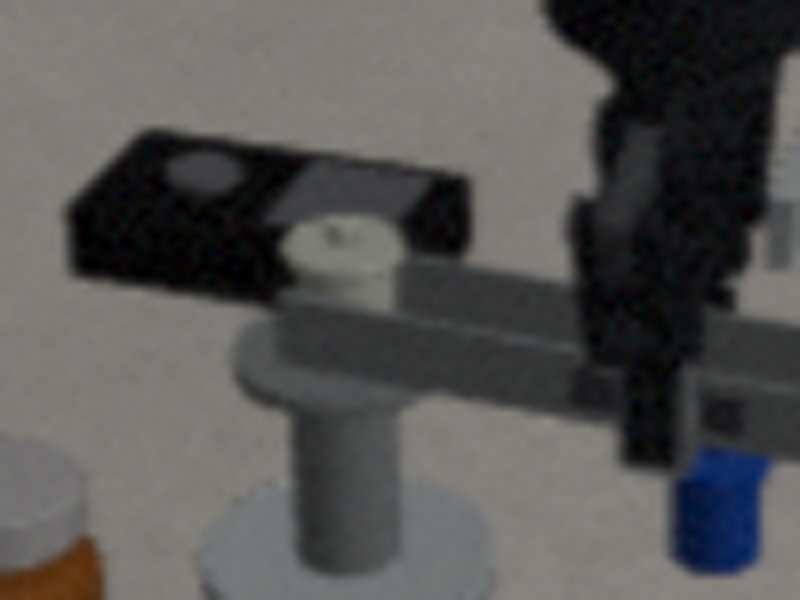

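View pics/w7.png

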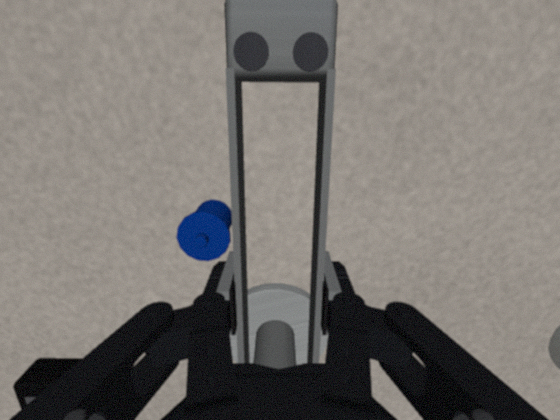

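arm_command(deltas=[[0.034, 0, 0, 0, 0, 0, 0], [0.034, 0, 0, -0.005, 0, 0, 0], [0.034, 0, 0, -0.01, 0, 0, 0], [0.034, 0, 0, -0.01, 0, 0, 0], [0.034, 0, 0, 0, 0, 0, 0]], grip_force=50)

```text
t: 15.85
tcp_pos: [0.5644, -0.031, 0.2711]
eef_rot: [0.002, 0.095, 0.996, -0.0]
wrist_force: [0.4, -0.2, -1.0]
width: 0.0371
```

```bash
python3 - <<'E'
from h import *
i,K,T=cam("side"); crop(i,200,130,300,230,6,"s13.png"); s=get_state(); print(s["width"],s["wrist_force"],s["tcp_pos"])
E
```

```text
0.036767212505017126 [ 0.58784049  0.16099668 -1.70533777] [ 0.56400067 -0.03094182  0.2702995 ]
```

View pics/s13.png

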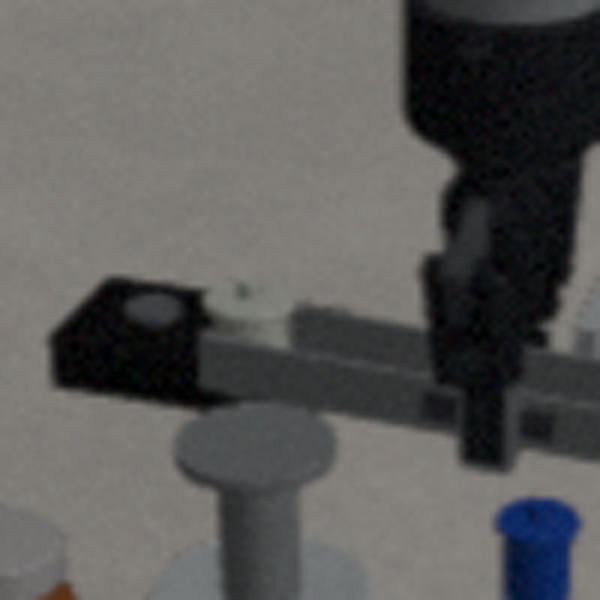

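The crucible is off the stage and upright. Lifting the rest of the way.

arm_command(deltas=[[0.034, 0, 0, -0.015, 0, 0, 0], [0.034, 0, 0, -0.02, 0, 0, 0], [0.034, 0, 0, -0.02, 0, 0, 0], [0.034, 0, 0, -0.015, 0, 0, 0], [0.034, 0, 0, -0.005, 0, 0, 0]])

```text
t: 16.4
tcp_pos: [0.5638, -0.0309, 0.3455]
eef_rot: [0.002, 0.095, 0.995, -0.0]
wrist_force: [1.0, 0.2, -2.0]
width: 0.037
```

arm_command(deltas=[[0.034, 0, 0, 0, 0, 0, 0], [0.034, 0, 0, 0, 0, 0, 0], [0.034, 0, 0, 0, 0, 0, 0], [0.034, 0, 0, 0, 0, 0, 0], [0.034, 0, 0, 0, 0, 0, 0]])

```text
t: 16.9
tcp_pos: [0.563, -0.0308, 0.343]
eef_rot: [-0.001, 0.095, 0.995, 0.0]
wrist_force: [0.8, 0.2, -1.5]
width: 0.037
```

arm_command(deltas=[[0.034, 0, 0, 0, 0, 0, 0], [0.034, 0, 0, 0, 0, 0, 0], [0.034, 0, 0, 0, 0, 0, 0], [0.034, 0, 0, 0, 0, 0, 0], [0.034, 0, 0, 0, 0, 0, 0]])

```text
t: 17.4
tcp_pos: [0.5632, -0.0308, 0.3437]
eef_rot: [0.0, 0.095, 0.996, 0.0]
wrist_force: [0.7, -0.8, -1.6]
width: 0.0371
```

```bash
python3 - <<'E'
from h import *
i,K,T=cam("side"); cv2.imwrite("pics/s14.png",i);crop(i,200,90,300,190,6,"s14c.png"); s=get_state(); print(s["width"],s["wrist_force"],s["tcp_pos"])
i,K,T=cam("top"); cv2.imwrite("pics/t7.png",i)
E
```

```text
0.03684715543716964 [-0.54784863 -0.08871979 -1.64635639] [ 0.56320641 -0.03081242  0.34373863]
```

View pics/s14.png

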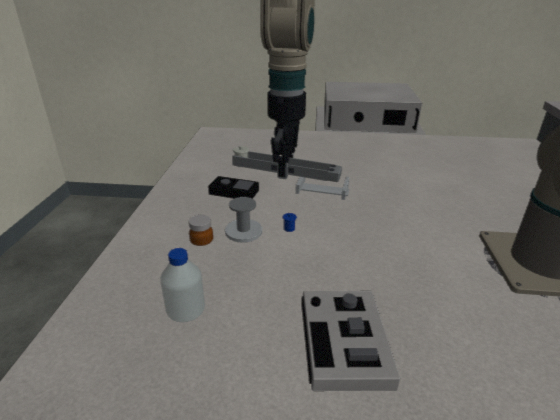

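View pics/s14c.png

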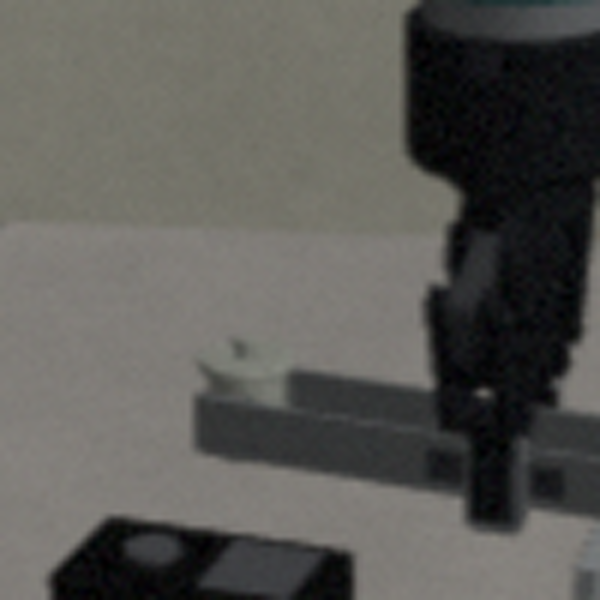

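View pics/t7.png

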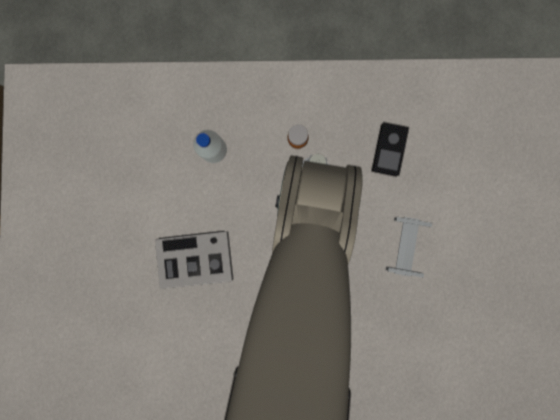

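```bash
python3 - <<'E'
from h import *
i,K,T=cam("side"); crop(i,225,135,275,175,12,"s15c.png"); s=get_state(); print(s["t"],s["width"],s["tcp_pos"])
a=cv2.imread("pics/s14.png")[135:175,225:275].astype(int); print(np.abs(a-i[135:175,225:275]).mean())
E
```

```text
17.55 0.03695679526445955 [ 0.56319945 -0.03079718  0.34372975]
1.6866666666666668
```

View pics/s15c.png

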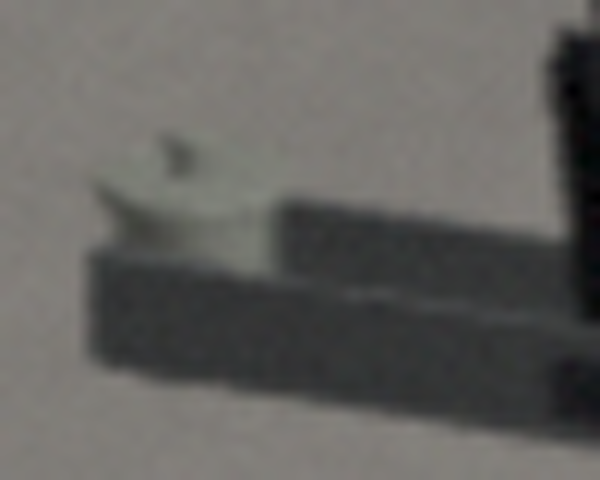

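```bash
python3 -c "
from station import env,get_state
print(env.job_done()); print(get_state()['width'])"
```

```text
the job is handed in; nothing more can be done
None
the job is handed in; nothing more can be done
```

I pressed and released the three keys in order: square, round, then bar. I then took the tongs off their rest at the grip place, closed them on the white crucible and lifted it about 10 cm. I handed the job in at about 17.6 s, still holding it; no verdict was reported.

- **Keys:** the pressing forces were about 8–10 N on the square key, 37 N on the round key and 13 N on the bar key, all above the 4.5 N for fully down. All three keys looked up again in the side view.
- **Hold:** the grip opening was steady at 37 mm with a 50 N grip setting, close to the 38 mm expected when closed on the crucible. The arm had risen 100 mm from the take-up height. The crucible looked upright and did not move between the last two pictures. Part of its lid blended into the background, so I judged its tilt only by eye.
- **Other things:** the flask, meter and jar look unmoved in the final top and side views.
- **Disagreement:** the camera estimate of jaw height was 3–5 mm above the one worked out from the arm pose. I lowered the jaws 2 mm as a compromise before closing them, and the hold was good.

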